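# Fit the hole saw on its arbor and hold it home

### The arm

A 6-joint arm with a two-finger parallel gripper is mounted at the origin on the work surface. World frame = base frame: x ahead of the robot, y to its left, z up, the work surface at z = 0. Lengths are in mm, angles in rad, forces in N, time in s.
With the tool pointing down it reaches from about 350 to 975 mm from the base axis. Payload 7.1 kg.
Tool frame: the origin (TCP) lies on the front face of the gripper's body, between the roots of the fingers; the fingertips stand 80 mm ahead of it and the grasp point (between the pads) lies 61 mm ahead of it (env.tips_ahead is the distance from the TCP to the fingertips, in mm); z points along the fingers, y is the line along which they close (so a half turn about z gives the same grasp; the last joint's range is limited). The gripper opens to 88 mm and grips with 3 to 60 N. Pads are 20 mm wide; open, the fingers measure 115 mm over their backs; the gripper's body (75 mm by 178 mm) begins 61 mm behind the grasp point.
Start: joints at [1.279, 0.423, 1.63, -0, 1.089, -0.019], TCP at [168.362, 601.88, 302.675] pointing down, gripper open.
Joint ranges: [-3, 3], [-0.9, 2.11], [0.09, 2.58], [-1.31, 4.45], [0.11, 2.69], [-2.54, 2.54]. Speed limits (rad/s): [2.39, 2.39, 3.01, 3.14, 3.14, 3.14].

### API

Orientations are given as a unit quaternion [x, y, z, w].
In Python, from station import env, set_gripper, viewer, workorder gives the robot as it stands. Calls block until the motion is done:
- env.reach(position, orientation): joint-space move of the TCP to a pose.
- env.move_l(position, rot=None, rate=150, f_stop=None): straight line of the TCP; rot=None keeps the orientation; rate is the mean speed in mm/s. With f_stop (N) it stops when the force on the tool has changed by that much, and returns True; else False.
- env.move_joints(angles): joint-space move.
- set_gripper(opening): finger opening in mm; the grip force is fixed at half the most; returns when the fingers have stopped.
- env.hold(seconds).
- env.ik(position, orientation): joint angles nearest the present ones, or None.
- env.read_state(): the state.
- viewer.camera(name): name is "scene" or "top"; returns the picture (400x640x3 uint8, blue, green, red); there is no depth.
- viewer.camera_params(name): a dict with "fx", "fy", "cx", "cy" (pixels), "pose" (4x4, takes a point from camera to world coordinates). Camera axes: x right, y up, looking along -z (the intrinsics and any distortion apply to the point x, -y, -z); pixel columns grow to the right and rows downward; lengths in mm; the calibration is good to about 2 mm. A picture is of the moment at which its call begins. camera_params takes no time and is no camera call.
A pose or a line that the arm cannot do raises env.IKError and nothing moves.
- workorder.sign_off(): hands the job in; it is judged then, once.
The state is a dict: "time_s": time; "qpos": joint angles; "dq": joint speeds; "tau": joint torques, N m; "tool_pos": TCP position; "orientation": TCP orientation; "force": force on the tool from outside, world axes, zero at the start; "wrist_torque": the same for the moment, N m; "width": finger opening in mm; "grip_force": force on a finger pad.
Only numpy, scipy, OpenCV 4.12 (cv2) and the standard library are available. Lean on these libraries where they do the work, as an engineer would, in place of code of your own. Each camera call takes 0.05 s, during which the arm holds its last target. There are 200 camera calls.

### The job

Take the widest of the three hole saws and slide it, mouth up, down over the arbor that stands clamped in the vise; turn it until the arbor's two drive pins drop into the holes of its back plate, then push it fully home against the spring of the ejector ring, so that the back plate sits flush on the flange. Do not let go: finish while still holding the saw and pressing it home, ready to be locked. Leave the two other saws and the tape measure where they stand.

Things in the scene. Friction and masses are not known exactly. Their poses are not given: they have to be found in the camera images.
- saw_center (a point): WIDEST of the three hole saws: open steel cup, 60 mm outside diameter, 52 mm tall, wall 2.5 mm, 0.22 kg, standing on its flat back plate, toothed mouth up. This point: on its axis, half-way up (26 mm above the underside). z points out of the mouth, x runs through its two pin holes. Round outside: can be gripped across any diameter
- saw_back (a point): Centre of the underside of the same saw's back plate, 26 mm below saw_center; same axes. The plate is 6 mm thick, with an 18 mm arbor hole in the middle and two 9 mm pin holes, 16 mm either side of it along x (half a turn gives the same fit). Two dark lever slots in the cup wall are in line with the pin holes
- arbor_face (a point): Arbor clamped upright in a vise; it does not turn. This point: centre of the upper face of its 36 mm flange, 84 mm above the bench, on which the saw's back plate must come to rest. z up, x through the two drive pins. Pins: 6 mm thick, 16 mm either side of the axis, tips 12 mm above the face, last 2 mm tapered. Central boss: 15 mm thick, 24 mm tall, last 5 mm tapered
- pilot_tip (a point): Point of the 6 mm pilot drill that stands on top of the arbor's boss, on the arbor's axis, 62 mm above arbor_face; the saw's arbor hole passes over it first
- ring (a joint): Sprung ejector ring round the flange (54 mm outside, 39 mm inside): how far it is pushed down, m. 0: up, its top 6 mm above the flange face. 0.006: level with the face, back plate flush on the flange. It takes 4 N to start it and 7.6 N at 0.006, more than the saw's weight, so it lifts the saw whenever it is not pressed
- vise: Grey drill vise bolted to the bench, holding the arbor straight above its origin (on the bench, below the jaws' gap). Jaws 84 mm wide along its y, top 50 mm above the bench; base 180 mm long along its x; screw and tommy bar reach 140 mm out towards its -x, 36 mm high
- saw_m: Another hole saw, 44 mm outside diameter, 52 mm tall, not to be used. Origin at the centre of its underside
- saw_s: Another hole saw, 33 mm outside diameter, 52 mm tall, not to be used. Origin at the centre of its underside
- tape: Tape measure, 75 x 40 x 68 mm tall, standing on the bench. Origin at the centre of its underside
Not all that is in view belongs to the job. What is shaped like the part that bears arbor_face but green or yellow is not meant.

How it is judged (in metres and radians):
At the end, for the whole second after the job is handed in: The widest saw sits mouth up on the arbor, pins in its pin holes (axes within 3 mm, upright within 4 deg, pin holes in line within 8 deg), back plate within 1.8 mm of the flange face, ejector ring pushed down over 4.5 mm, and the gripper still bears on the saw with over 3 N (value of joint ring above 0.0045 m and z of saw_back in the frame of arbor_face below 0.0018 m and horizontal distance between saw_back and arbor_face below 0.003 m and angle between saw_center's own z axis and vertical below 0.07 rad and angle between the x axis of saw_center and the x axis of arbor_face, either way round below 0.14 rad and contact force between the fingers and saw above 3 N); the arm keeps its last pose, push and grip.
It fails at once if the 44 mm saw is pushed away or knocked over (distance of saw_m from where it was at the start of the episode above 0.03 m or angle between saw_m's own z axis and vertical above 0.5 rad).
It fails at once if the 33 mm saw is pushed away or knocked over (distance of saw_s from where it was at the start of the episode above 0.03 m or angle between saw_s's own z axis and vertical above 0.5 rad).
It fails at once if the tape measure is pushed away or knocked over (distance of tape from where it was at the start of the episode above 0.03 m or angle between tape's own z axis and vertical above 0.5 rad).
It also fails if it takes over 48 s, if anything falls off the work surface, if the arm or the gripper's body presses on something with over 40 N, if the wrist force passes 120 N, or if a joint passes its speed limit or range.

## Working session

There is one attempt and no reset: what is moved stays moved. The work goes in short steps, each a Python script; the robot and the scene stay as the last script left them, time stands still between calls to the robot, and variables do not carry over. Pictures are saved under pics/ and viewed, at most 10 in all, crops included, and the job is handed in when it is done.

```bash
mkdir -p pics; ls; python3 - <<'E'
from station import env, viewer
import cv2, numpy as np
np.set_printoptions(suppress=True,precision=4)
for n in("scene","top"):
    im=viewer.camera(n); cv2.imwrite(f"pics/{n}0.png",im); print(n,viewer.camera_params(n))
print(env.read_state())
E
```

```text
pics
scene {'fx': 498.90945383197106, 'fy': 498.90945383197106, 'cx': 318.06974734326434, 'cy': 204.63160520637885, 'pose': array([[  -0.4852,   -0.7452,    0.4575, 1124.3289],
       [   0.8744,   -0.412 ,    0.2563,  234.9298],
       [  -0.0025,    0.5244,    0.8515, 1113.766 ],
       [   0.    ,    0.    ,    0.    ,    1.    ]])}
top {'fx': 372.6451357249267, 'fy': 372.6451357249267, 'cx': 316.3534135833573, 'cy': 203.25267923985365, 'pose': array([[  -0.0667,    0.9684,   -0.2405,  368.402 ],
       [  -0.9978,   -0.0635,    0.021 ,  -50.0411],
       [   0.005 ,    0.2413,    0.9704, 1029.6812],
       [   0.    ,    0.    ,    0.    ,    1.    ]])}
{'time_s': 0.1, 'qpos': array([ 1.279 ,  0.4237,  1.6306, -0.    ,  1.0886, -0.019 ]), 'dq': array([-0.0001, -0.0016, -0.0023, -0.0002, -0.0003,  0.0013]), 'tau': array([  0.0007, -54.5611, -27.4324,   0.0646,   0.0188,   0.    ]), 'tool_pos': array([168.2728, 601.5013, 302.0052]), 'orientation': array([ 0.136 ,  0.9907, -0.0007, -0.0001]), 'force': array([0.628 , 0.9447, 0.1397]), 'wrist_torque': array([ 0.0077, -0.0496, -0.0101]), 'grip_force': 0.0, 'width': 87.43390889442506}
```

View pics/scene0.png

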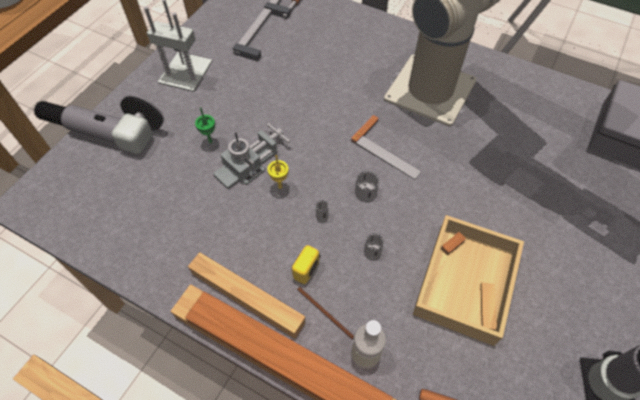

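View pics/top0.png

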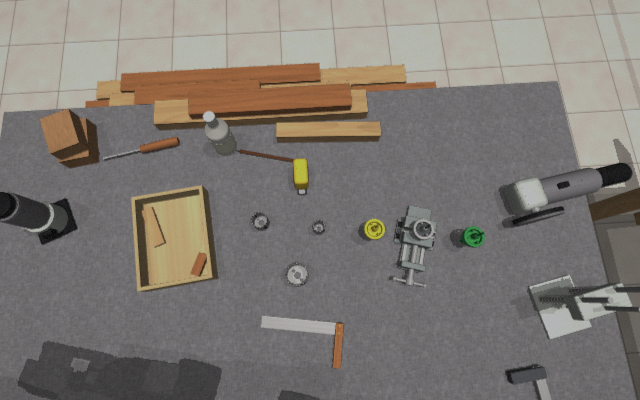

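Scene: widest saw at (367,186), 44 mm saw at (374,246), 33 mm saw at (322,211), steel arbor in the vise at (238,150), with yellow and green decoys. Top: saw at (297,274), arbor at (424,229), tape at (301,176). Next, enlarged crops of the saw and arbor.

```bash
python3 - <<'E'
import cv2, numpy as np
s=cv2.imread("pics/scene0.png"); t=cv2.imread("pics/top0.png")
def c(im,u,v,w=40,h=30): return cv2.resize(im[v-h:v+h,u-w:u+w],(400,300),interpolation=cv2.INTER_CUBIC)
o=np.vstack([np.hstack([c(s,367,186),c(s,238,148)]),np.hstack([c(t,297,274),c(t,424,229)])])
cv2.imwrite("pics/crops0.png",o)
E
```

```text
(no output)
```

View pics/crops0.png

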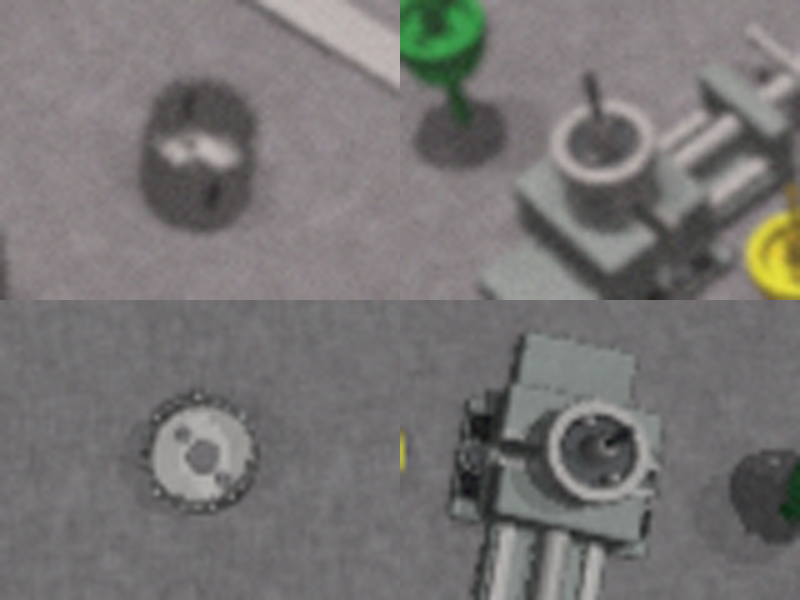

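Crops: the saw in the top view shows its centre hole at about (297.2,274.6) and pin holes at (293,270.4) and (301,279.6). The arbor ring is centred at about (422.6,228.2) in top and (237.8,145.2) in scene. Two light pin tips show in top at crop (574,420) and (638,478). Now I'll turn these into positions.

```bash
cat > h.py <<'E'
import numpy as np, cv2
from station import env, set_gripper, viewer, workorder
from scipy.spatial.transform import Rotation as R
np.set_printoptions(suppress=True,precision=2)
P={n:viewer.camera_params(n) for n in("scene","top")}
def ray(n,u,v):
    p=P[n];d=np.array([(u-p["cx"])/p["fx"],-(v-p["cy"])/p["fy"],-1.]);T=p["pose"]
    return T[:3,3],T[:3,:3]@d
def onz(n,u,v,z):
    o,d=ray(n,u,v);return o+d*(z-o[2])/d[2]
def proj(n,X):
    p=P[n];T=p["pose"];c=T[:3,:3].T@(np.asarray(X,float)-T[:3,3])
    return np.array([p["cx"]-p["fx"]*c[0]/c[2],p["cy"]+p["fy"]*c[1]/c[2]])
def rectify(im,n,c,z,half=40,s=5):
    """horizontal plane at height z round c, as seen from above: col = +x, row = -y ; s px/mm"""
    q=[[c[0]+a,c[1]+b,z] for a,b in((-half,half),(half,half),(half,-half),(-half,-half))]
    w=2*half*s
    H=cv2.getPerspectiveTransform(np.float32([proj(n,x) for x in q]),np.float32([[0,0],[w,0],[w,w],[0,w]]))
    return cv2.warpPerspective(im,H,(w,w),flags=cv2.INTER_CUBIC)
def quat(yaw): # tool down, tool y (closing line) at angle yaw in world
    y=np.array([np.cos(yaw),np.sin(yaw),0]);z=np.array([0,0,-1.]);x=np.cross(y,z)
    return R.from_matrix(np.c_[x,y,z]).as_quat()
E
python3 - <<'E'
from h import *
s=cv2.imread("pics/scene0.png"); t=cv2.imread("pics/top0.png")
for nm,p in(("hole",(297.2,274.6)),("pinA",(293,270.4)),("pinB",(301,279.6))): print(nm,onz("top",*p,6))
for n,im,p,c in(("top",t,(422.6,228.2),None),("scene",s,(237.8,145.2),None)):
    print(n,"ring",onz(n,*p,90))
    # ring outer contour ellipse
    g=cv2.resize(cv2.cvtColor(im,6)[int(p[1])-16:int(p[1])+17,int(p[0])-16:int(p[0])+17],None,fx=8,fy=8,interpolation=cv2.INTER_CUBIC)
    m=(g>165).astype(np.uint8)
    cs=max(cv2.findContours(m,0,1)[0],key=cv2.contourArea)
    e=cv2.fitEllipse(cs); u=(np.array(e[0])+.5)/8-.5+[int(p[0])-16,int(p[1])-16]; print(" fit",u,np.array(e[1])/8,onz(n,*u,90))
for n,p in(("scene",(367,186)),("top",(297,274))): print(n,"saw mid",onz(n,*p,26))
for nm,a,b in(("m",(260,221),(374,246)),("s",(319,227),(322,211))): print(nm,onz("top",*a,26),onz("scene",*b,26))
c=onz("top",422.6,228.2,90)[:2]; print(c)
k=onz("top",297.2,274.6,6)[:2]
o=np.hstack([rectify(t,"top",c,96),rectify(t,"top",k,6)])
cv2.imwrite("pics/rect0.png",o)
E
```

```text
hole [427.3   -7.28   6.  ]
pinA [439.23   3.46   6.  ]
pinB [413.4  -16.77   6.  ]
top ring [ 517.82 -337.33   90.  ]
 fit [421.85 233.36] [ 7.97 12.63] [ 504.69 -333.61   90.  ]
scene ring [ 516.52 -344.14   90.  ]
 fit [237.56 146.29] [13.12 17.41] [ 519.8  -342.69   90.  ]
scene saw mid [427.71  -8.11  26.  ]
top saw mid [427.75  -7.67  26.  ]
m [577.22  85.75  26.  ] [577.42  84.13  26.  ]
s [549.94 -74.48  26.  ] [551.66 -74.53  26.  ]
[ 517.82 -337.33]
```

View pics/rect0.png

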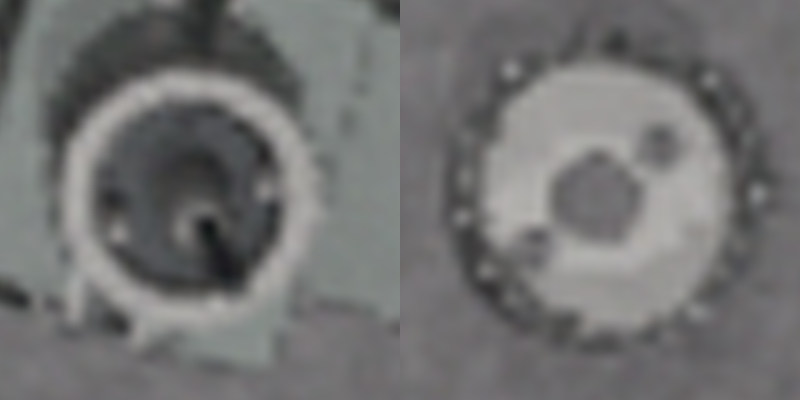

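Rectified top view at pin height: pin tips at (118,232) and (265,190), so the pin line is at about 16° and centred near (516,-339). Saw pin holes at (657,145) and (535,247) give 40°, centre (426.6,-6.6). I'll grip the saw twice, at 90° to each other, so that it is centred in both directions, and refine the arbor in the same script.

```bash
python3 - <<'E'
from h import *
s=cv2.imread("pics/scene0.png"); t=cv2.imread("pics/top0.png")
c=np.array([517,-340.])
for n,im in(("top",t),("scene",s)):
    r=rectify(im,n,c,90); g=cv2.cvtColor(r,6)
    m=((g>(160 if n=="top" else 165))).astype(np.uint8)
    yy,xx=np.mgrid[:400,:400]; rr=np.hypot(xx-200,yy-200)/5
    m[(rr>33)]=0; m[rr<15]=0
    l,k,st,ce=cv2.connectedComponentsWithStats(m); i=1+np.argmax(st[1:,4])
    h=cv2.convexHull(np.argwhere(k==i)[:,::-1].astype(np.int32)); e=cv2.fitEllipse(h)
    print(n,"ring",c+(np.array(e[0])-200)/5*[1,-1],np.array(e[1])/5,"gray p90",np.percentile(g,[50,90,97]))
    cv2.imwrite(f"pics/r90{n}.png",r)
    np.save(f"/tmp/{n}.npy",rectify(im,n,c,96))
o=np.hstack([np.load("/tmp/scene.npy"),cv2.imread("pics/r90scene.png")]); cv2.imwrite("pics/rect1.png",o)
q0=env.read_state()["qpos"]
for nm,p in(("saw",(426.6,-6.6)),("arb",(517,-339.))):
    for d in (-50,40,130,-140) if nm=="saw" else (-74,16,106,-164):
        q=env.ik([*p,190],quat(np.radians(d))); print(nm,d,q)
E
```

```text
top ring [ 512.81 -334.13] [36.82 44.52] gray p90 [115. 148. 165.]
scene ring [ 521.08 -342.74] [41.6  49.09] gray p90 [129. 164. 172.]
saw -50 [-0.04  0.33  2.13 -0.    0.68  0.83]
saw 40 [-0.04  0.33  2.13 -0.    0.68 -0.74]
saw 130 [-0.04  0.33  2.13 -0.    0.68 -2.31]
saw -140 [-0.04  0.33  2.13 -0.    0.68  2.4 ]
arb -74 [-0.6   0.56  1.71 -0.    0.87  0.69]
arb 16 [-0.6   0.56  1.71 -0.    0.87 -0.88]
arb 106 [-0.6   0.56  1.71 -0.    0.87 -2.45]
arb -164 [-0.6   0.56  1.71 -0.    0.87  2.26]
```

View pics/rect1.png

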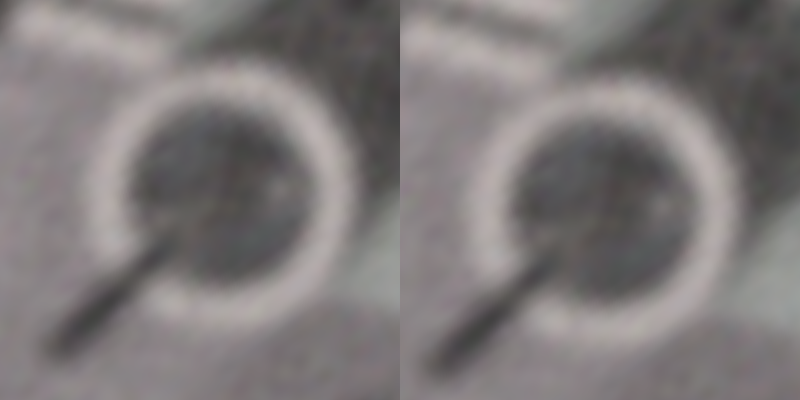

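Scene view: ring at about (518,-342), pilot tip at about (518,-341); the top view gives (517,-338.5). Mean arbor position is about (517.5,-340). Now the grip.

```bash
python3 - <<'E'
from h import *
p=[426.6,-6.8]
qa,qb=quat(np.radians(40)),quat(np.radians(-50))
env.reach([*p,190],qa)
print(env.read_state()["time_s"])
env.move_l([*p,89],rate=100)
set_gripper(55); s=env.read_state(); print(s["time_s"],s["width"],s["grip_force"],s["tool_pos"],s["force"])
set_gripper(80)
env.reach([*p,89],qb)
print(env.read_state()["time_s"])
im=viewer.camera("top")
set_gripper(50); s=env.read_state(); print(s["time_s"],s["width"],s["grip_force"],s["tool_pos"],s["force"])
env.move_l([*p,230],rate=120)
t=viewer.camera("top"); sc=viewer.camera("scene"); s=env.read_state(); print(s["time_s"],s["width"],s["grip_force"],s["tool_pos"],s["force"])
cv2.imwrite("pics/liftt.png",t);cv2.imwrite("pics/lifts.png",sc)
E
```

```text
2.4833
4.1917 59.456937550555146 30.00086493557319 [426.64  -6.82  89.21] [-1.09  0.03  5.08]
6.125
6.625 59.34140990656152 29.999997932463884 [426.71  -6.81  89.02] [ 0.2  -1.09 -0.41]
8.05 60.09371954409889 29.999745490495116 [426.21  -6.8  229.35] [ 0.12  0.71 -2.09]
```

```bash
python3 - <<'E'
from h import *
q=quat(np.radians(-74))
env.reach([517.5,-340,255],q)
s=env.read_state(); print(s["time_s"],s["width"],s["tool_pos"],s["force"])
t=viewer.camera("top"); sc=viewer.camera("scene")
cv2.imwrite("pics/abt.png",t);cv2.imwrite("pics/abs.png",sc)
u=proj("scene",[517.5,-340,180]).astype(int);v=proj("top",[517.5,-340,180]).astype(int);print(u,v)
def c(im,u,w=40,h=50): return cv2.resize(im[u[1]-h:u[1]+h,u[0]-w:u[0]+w],None,fx=5,fy=5,interpolation=cv2.INTER_CUBIC)
cv2.imwrite("pics/above.png",np.hstack([c(sc,u),c(t,v)]))
E
```

```text
9.3583 59.53995702296577 [ 517.32 -338.74  254.62] [ 1.    0.35 -2.12]
[233 123] [434 221]
```

View pics/above.png

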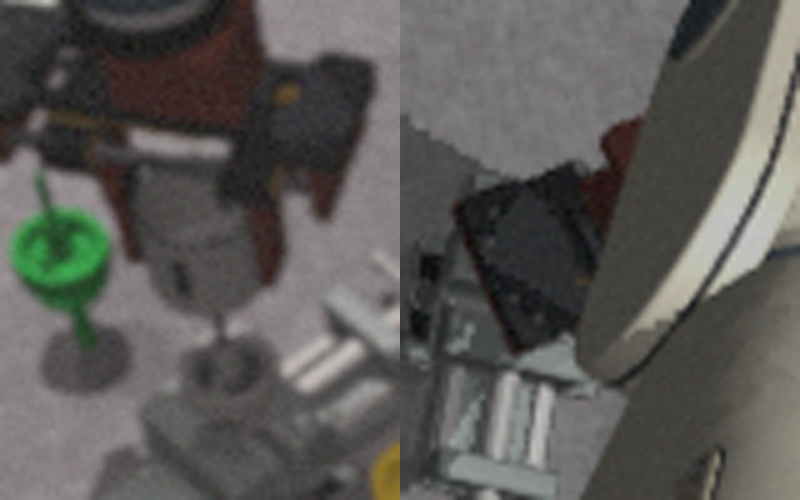

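The scene crop shows the saw held upright right over the pilot tip (crop (220,325)), with the slot at (180,278). The top view is hidden by the arm, so from here I go down by feel.

```bash
python3 - <<'E'
from h import *
env.hold(0.2); s=env.read_state(); print(s["tool_pos"])
h=env.move_l([517.5,-340,202],rate=60,f_stop=8)
s=env.read_state(); print(h,s["time_s"],s["tool_pos"],s["force"],s["wrist_torque"])
if not h:
    h=env.move_l([517.5,-340,181],rate=20,f_stop=8)
    s=env.read_state(); print(h,s["time_s"],s["tool_pos"],s["force"],s["wrist_torque"])
E
```

```text
[ 517.74 -339.15  255.12]
False 10.6917 [ 517.74 -340.18  202.4 ] [ 0.42 -0.89 -2.43] [-0.05  0.15 -0.06]
False 11.8917 [ 517.6  -340.03  181.15] [-0.26 -0.39 -2.75] [ 0.    0.11 -0.04]
```

No contact at 92 mm underside height, so the boss and apparently the pins are already in. Press on against the ring.

```bash
python3 - <<'E'
from h import *
for z in (178,175.5,173.3,172.3):
    h=env.move_l([517.5,-340,z],rate=15,f_stop=18)
    s=env.read_state(); print(z,h,s["time_s"],s["tool_pos"],s["force"],s["wrist_torque"],s["width"])
    if h: break
sc=viewer.camera("scene"); cv2.imwrite("pics/press.png",sc)
u=proj("scene",[517.5,-340,105]).astype(int)
cv2.imwrite("pics/pressc.png",cv2.resize(sc[u[1]-45:u[1]+45,u[0]-60:u[0]+60],None,fx=6,fy=6,interpolation=cv2.INTER_CUBIC))
E
```

```text
178 False 12.2417 [ 517.78 -340.18  178.4 ] [0.58 0.03 1.92] [-0.03  0.14 -0.03] 59.51687140281558
175.5 False 12.5583 [ 517.77 -340.21  175.76] [0.23 0.25 2.2 ] [-0.04  0.06  0.  ] 59.91720101987291
173.3 False 12.8583 [ 517.79 -340.18  173.48] [ 0.65 -0.98  4.52] [-0.09 -0.01  0.01] 59.85114768953347
172.3 False 13.1083 [ 517.77 -340.17  173.03] [0.08 0.98 9.15] [0.06 0.24 0.  ] 59.684492652277214
```

View pics/pressc.png

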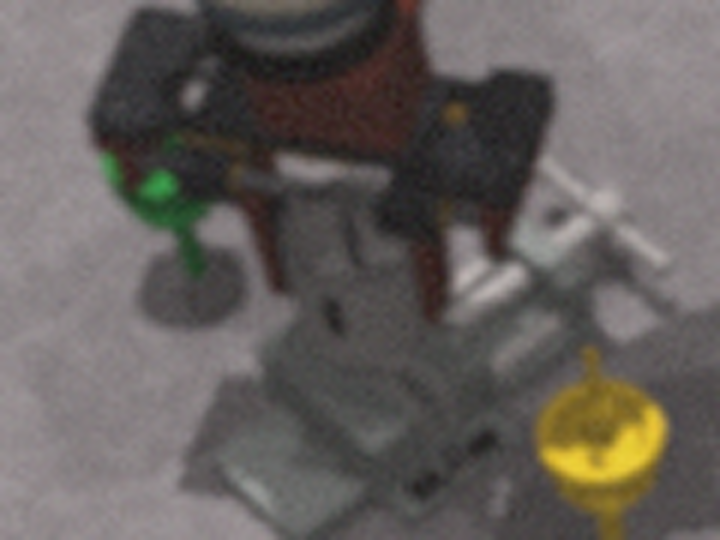

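The saw is down around the flange. The force profile (4.2 N at ring start, about 7 N near 173.4, then a steep rise to 11 N at 173.0) shows the back plate bottoming on the flange. I'll press slightly more, check that it holds, and hand in.

```bash
python3 - <<'E'
from h import *
h=env.move_l([517.5,-340,171.2],rate=10,f_stop=12)
for i in range(2):
    env.hold(0.5); s=env.read_state(); print(h,s["time_s"],s["tool_pos"],s["force"],s["wrist_torque"],s["width"],s["grip_force"])
if s["force"][2]>6 and s["tool_pos"][2]<173.6: print(workorder.sign_off())
E
```

```text
True 13.8667 [ 517.81 -340.21  173.03] [-1.33  0.09  5.37] [0.19 0.42 0.07] 59.62874161232884 30.000736475922167
True 14.3667 [ 517.82 -340.2   173.05] [-1.7   1.02  5.14] [ 0.1   0.4  -0.01] 59.94215670893221 30.000765442382544
```

```bash
python3 - <<'E'
from h import *
h=env.move_l([517.5,-340,171.8],rate=10)
for i in range(2):
    env.hold(0.5); s=env.read_state(); print(h,s["time_s"],s["tool_pos"],s["force"],s["wrist_torque"],s["width"],s["grip_force"])
if 6<s["force"][2]<60 and s["tool_pos"][2]<173.6: print(workorder.sign_off())
E
```

```text
False 15.1667 [ 517.72 -340.12  173.01] [-2.52  1.89 14.14] [ 0.45  0.74 -0.03] 60.00453046777558 30.00207823002711
False 15.6667 [ 517.73 -340.14  173.01] [-2.73  2.08 13.88] [0.46 0.71 0.02] 59.68250901184931 30.00232841586694
the job is handed in; nothing more can be done
None
```

The widest saw is on the arbor with its back plate down on the flange, still gripped at 30 N and pressed home with about 14 N. I handed it in at 15.7 s, the other saws and the tape measure were left untouched, and the judge's verdict was not shown. I judged the pin fit from the force and height readings and did not see it directly.

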